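# Scan the order ticket and hold the tag press open

### The job

Start the next order at the tag press: pick up the hand scanner, aim its red window squarely at the middle of the ticket on the orange stand from a hand's width (about 8 cm) in front and hold it steady for a second, then lay the scanner gently back down on its black mat and let go. Then swing the press's red-handled cam lever up to its highest lift, where its arm stands straight up, and keep holding it there: it springs back if released, so finish with the gripper still holding the lever. Leave the bottle, the spool and the tag box where they are.

Things in the scene. Friction and masses are not known exactly. Their poses are not given: they have to be found in the camera images.
- scanner: Loose hand scanner, a straight stick 150 long lying flat: grey handle 100 long, 30 wide, 34 high (x from -75 to 25) and yellow head 50 long, 46 wide, 34 high (x from 25 to 75), about 0.16 kg. Origin: centre of its underside; x points out of the head, the way it looks; z up.
- scanner_grip (a point): Good grasp on the scanner's handle, near its centre of mass, 12 behind the scanner's origin and 20 above its underside; grip across the 30 mm width (scanner y).
- nose (a point): Centre of the red window on the end face of the scanner's head, 75 ahead of its origin and 18 above its underside. The scanner looks straight along this point's x axis (the scanner's x). It reads a ticket 30 to 130 mm ahead of the window.
- mat: Fixed black rubber mat, the scanner's place, 220 (x) by 140 (y) and 6 thick. Origin: centre of its underside.
- stand_orange: Fixed stand with an orange board that holds the ticket to scan; foot 80 by 90, overall 140 high. Origin: centre under the foot (at table height). Its ticket looks to the stand's -x (roughly to the robot) and upward: the board (84 wide, 94 long) leans back 0.5 rad from upright. A level scanner looking along the stand's +x reads it well.
- ticket_orange (a point): Centre of the white bar-coded ticket on the orange stand, 66 wide, about 97 above the table; the axes are the stand's.
- stand_blue: Fixed stand of the same shape with a blue board, another order's ticket, not wanted. Origin: centre under the foot. The two stands may have changed places.
- press: Fixed tag press, grey base 200 (x) by 260 (y), white cheeks to 147 high, blue beam across the top that rises to at most 187. Origin: centre of its underside. Its +y side carries the lever; its x points away from the robot, its cam shaft lies along its y, 120 above the table.
- lever_pivot (a point): Point on the lever's axis of rotation (the press's y axis direction), level along that axis with the middle of the red handle; 120 above the table, 178 towards the press's +y from its origin. The axes are the press's.
- lever_grip (a point): Middle of the lever's red round handle bar, 16 in diameter and 85 long, parallel to the press's y, standing out sideways from the free end of the flat steel lever arm (12 thick, on the press side, 37 from this point). It lies 120 from lever_pivot. The round bar can turn between the fingers as it follows the arc.
- lever (a joint): Cam lever angle, rad. 0: arm points to the press's -x (the robot), 0.35 rad above level; grows as it swings up and over to +x. At 1.221 it stands straight up, in line with the green mark: highest lift. Beyond, up to the stop at 1.85, the lift falls. It rests where it starts (0 to 0.35); a spring pulls it back: about 9 N at the handle at the top; released there it returns to about 0.58.
- plate (a joint): Lift of the press's upper plate in m, driven by the lever through the cam: 0 with the lever at 0, 0.0186 at the highest.
- bottle: Bystander: loose blue bottle with a white cap, 64 in diameter, 170 high, upright. Origin: centre of its underside.
- spool: Bystander: loose green spool, 48 in diameter, 48 high, standing. Origin: centre of its underside.
- tagbox: Bystander: loose cardboard box, 70 by 50 by 40 high. Origin: centre of its underside.
Not all that is in view belongs to the job. There is more than one size of the scanner; the one meant has the size given above.

How it is judged:
By the outcome, as a careful person would: the job done as asked, in the order asked, and still so for the second after the job is handed in, while the arm keeps its last pose, push and grip.
It also fails if it takes over 54 s, if anything falls off the work surface, if the arm or the gripper's body presses on something with over 40 N, if the wrist force passes 120 N, or if a joint passes its speed limit or range.

### The arm

A 7-joint arm with a two-finger parallel gripper is mounted at the origin on the work surface. World frame = base frame: x ahead of the robot, y to its left, z up, the work surface at z = 0. Lengths are in m, angles in degrees, forces in N, time in s.
With the tool pointing down it reaches from about 0.425 to 0.875 m from the base axis. Payload 9.9 kg.
Tool frame: the origin (TCP) lies on the centre line of the jaws, within the pads' length; the fingertips stand 17 mm ahead of it and the grasp point (between the pads) lies 2 mm behind it; y points along the fingers, z is the direction in which the jaws open and shut, and the axes are right-handed (so a half turn about y gives the same grasp; the last joint's range is limited). The gripper opens to 85 mm and grips with 20 to 120 N. Pads are 22 mm wide; open, the fingers measure 114 mm over their backs; the gripper's body (76 mm by 85 mm) begins 54 mm behind the grasp point. The pads swing forward as they close: fully open they stand 13 mm farther back than shut.
Start: joints at [64.756, 32.985, 1.427, 82.34, -0.859, 64.687, -3.237], TCP at [0.236, -0.632, 0.248] pointing down, gripper open.
Joint ranges: [-157.87, 157.87], [-19.46, 123.44], [-87.15, 90], [11.01, 140.99], [-62.26, 242.26], [9.8, 113.94], [-161.44, 161.44]. Speed limits (degrees/s): [127.2, 127.2, 172.46, 172.46, 180, 180, 180].

### API

Orientations are given as a 3x3 rotation matrix whose columns are the frame's x, y, z axes.
In Python, from rig import robot gives the robot as it stands. The module is installed in compiled form; this text tells all that it offers.
- The arm moves only by the tool drive_tool, never from a script. Its argument "plan" is text: rows parted by semicolons, each of 7 numbers parted by spaces: the shift along the tool's x, y, z in cm, then the turn, a rotation vector about the tool's x, y, z in rad, then the finger opening in cm, from 0 to 8.54. A call has 1 to 8 rows; each row is the pose to reach, as a shift and turn from the pose commanded when the call began, along the tool's axes at that moment; what a row does not reach only later rows make up. A row lasts 1/12 s, in which the tool goes at most 41.7 mm and 7.16 degrees, less where a joint would pass 70% of its speed; a pose out of reach is approached as far as the arm can. A call with a gripper value outside its range is refused whole. The fingers move at their own pace and stop on an object; "force" is the grip in N (left out, the last holds). Time passes only in rows, so rows that repeat a pose let the fingers close. It gives the time, the measured TCP pose, the force and the opening at its end, in the units of the state.
- robot.state(): the state, without advancing time (a new reading comes with each control period).
- robot.grab_frame(name): name is "scene" or "top" or "wrist"; returns a dict with "color" (480x640x3 uint8, red, green, blue), "K" (3x3 intrinsics, pixels), "camera_from_world" (4x4, takes a point from world to camera coordinates). Camera axes: x right, y up, looking along -z (the intrinsics and any distortion apply to the point x, -y, -z); pixel columns grow to the right and rows downward; lengths in m; the calibration is good to about 2 mm. A picture is of the moment at which its call begins. There is no depth.
- robot.job_done(): hands the job in, once; it reports no verdict.
Trained networks look in a picture, given as the dict that the camera call returned (one of the last four; its "shot" number tells which), for a name from the list of things; names that differ only in an ending like _2 or _b are one class to them, and where a whole thing is asked for, a point or a joint stands for the part that bears it (a point fixed in the world has none). Each returns a list of dicts, best first, with "score" (0 to 1); they miss things now and then, are a little off and sometimes report something else, mostly with a low value. They report only what shows in the picture. A call takes as long as a camera call. They do not tell look-alikes from the thing itself.
- robot.look_for(picture, name): "extent" ([left, top, width, height] in pixels, round what is visible of it).
- robot.regions_of(picture, name): "region" (480x640 bool, what is visible of it) and "extent" ([left, top, width, height] in pixels, round what is visible of it).
The state is a dict: "clock": time; "joint_pos": joint angles; "joint_velocities": joint speeds; "joint_efforts": joint torques, N m; "position": TCP position; "orientation": TCP orientation; "contact_force": force on the tool from outside, world axes, zero at the start; "wrist_torque": the same for the moment, N m; "finger_gap": opening from 0.0 (shut) to 1.0 (fully open).
Only numpy, scipy, OpenCV 4.12 (cv2) and the standard library are available. Lean on these libraries where they do the work, as an engineer would, in place of code of your own. Each camera call takes 0.05 s, during which the arm holds its last target. There are 200 camera calls.

## Working session

There is one attempt and no reset: what is moved stays moved. The work goes in short steps, Python scripts to look and compute and a tool call to move; the robot and the scene stay as the last step left them, time stands still between calls to the robot, and variables do not carry over. Pictures are saved under pics/ and viewed, about 8 in all and at most 12, crops included, and the job is handed in when it is done.

Besides the shell and the picture viewer there is one more tool, called after ">>>" by a JSON object that holds its "api" and its "payload", one argument or row to a line. drive_tool: Moves the arm, as the interface text tells. Its arguments: {"type":"object","properties":{"plan":{"type":"string"},"force":{"type":"number"}},"required":["plan"]}

```bash
mkdir -p pics; cat > h.py <<'E'
import numpy as np, cv2
from rig import robot
def snap(n,f=None):
    p=robot.grab_frame(n)
    if f: cv2.imwrite('pics/'+f,p['color'][:,:,::-1])
    return p
def ray(p,u,v):
    T=np.array(p['camera_from_world']);K=np.array(p['K']);R=T[:3,:3];t=T[:3,3]
    d=np.linalg.inv(K)@[u,v,1]; d=np.array([d[0],-d[1],-d[2]])
    return -R.T@t, R.T@d
def onz(p,u,v,z):
    c,d=ray(p,u,v); return c+d*(z-c[2])/d[2]
def proj(p,X):
    T=np.array(p['camera_from_world']);K=np.array(p['K'])
    X=np.atleast_2d(X)@T[:3,:3].T+T[:3,3]; X=X*[1,-1,-1]; q=X@K.T; return q[:,:2]/q[:,2:]
E
python3 - <<'E'
from h import *
np.set_printoptions(precision=3,suppress=True)
s=robot.state();print(s)
for n in ['top','scene']:
    p=snap(n,n+'1.png'); print(n,p.keys(),p['K'],ray(p,320,240))
    for k in ['scanner','stand_orange','stand_blue','press','lever_grip','mat','bottle','spool','tagbox']:
        for r in robot.look_for(p,k)[:3]: print(k,round(r['score'],2),np.round(r['extent']))
E
```

```text
{'clock': 0.0, 'joint_pos': array([64.755, 33.033,  1.422, 82.386, -0.858, 64.686, -3.239]), 'joint_velocities': array([ 0.114, -0.089, -0.136,  0.047,  0.018, -0.022, -0.043]), 'joint_efforts': array([  0.001, -76.574,   2.251, -28.596,   0.015,   0.013,  -0.   ]), 'position': array([ 0.236, -0.632,  0.247]), 'orientation': array([[-0.937, -0.001,  0.349],
       [-0.349,  0.002, -0.937],
       [ 0.   , -1.   , -0.002]]), 'contact_force': array([ 0.244, -0.04 , -0.724]), 'wrist_torque': array([0.012, 0.01 , 0.023]), 'finger_gap': 1.000881975198053}
top dict_keys(['color', 'K', 'camera_from_world', 'shot']) [[444.404   0.    318.436]
 [  0.    444.404 235.547]
 [  0.      0.      1.   ]] (array([0.409, 0.069, 1.138]), array([ 0.071, -0.007, -0.998]))
scanner 0.91 [230. 223.  26.  61.]
scanner 0.8 [180. 336.  80.  39.]
scanner 0.66 [210. 202.  70.  93.]
stand_orange 0.84 [196. 134.  52.  46.]
stand_blue 0.78 [269. 124.  45.  47.]
press 0.71 [389. 147. 159.  87.]
lever_grip 0.76 [389. 166. 110.  59.]
mat 0.71 [210. 202.  70.  92.]
bottle 0.61 [349.  99.  28.  41.]
spool 0.62 [234. 223.  16.  59.]
spool 0.61 [342. 257.  20.  18.]
tagbox 0.89 [144. 249.  34.  30.]
scene dict_keys(['color', 'K', 'camera_from_world', 'shot']) [[473.952   0.    322.112]
 [  0.    473.952 242.   ]
 [  0.      0.      1.   ]] (array([ 0.945, -0.562,  0.616]), array([-0.491,  0.71 , -0.506]))
scanner 0.98 [318. 235.  64.  34.]
scanner 0.86 [245. 200.  64.  40.]
stand_orange 0.64 [426. 219.  44.  78.]
stand_blue 0.84 [401. 262.  51.  81.]
press 0.77 [100. 281. 240. 198.]
lever_grip 0.86 [176. 283. 130. 163.]
mat 0.97 [294. 242. 112.  46.]
mat 0.68 [ 99. 285. 244. 194.]
mat 0.67 [425. 222.  48.  75.]
bottle 0.83 [403. 318.  50. 101.]
spool 0.6 [247. 294.  26.  32.]
tagbox 0.79 [361. 207.  35.  22.]
tagbox 0.38 [128. 358. 166. 122.]
tagbox 0.27 [249. 295.  23.  28.]
```

```bash
python3 -c "
import cv2
a=cv2.imread('pics/top1.png');c=a[80:400,130:560];cv2.imwrite('pics/top1c.png',cv2.resize(c,(800,595),interpolation=3))"
```

```text
(no output)
```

View pics/top1c.png

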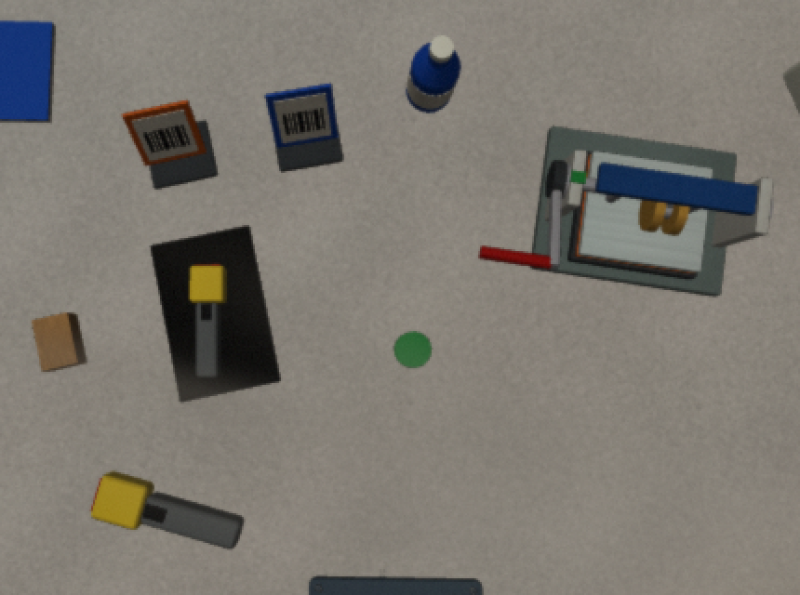

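View pics/scene1.png

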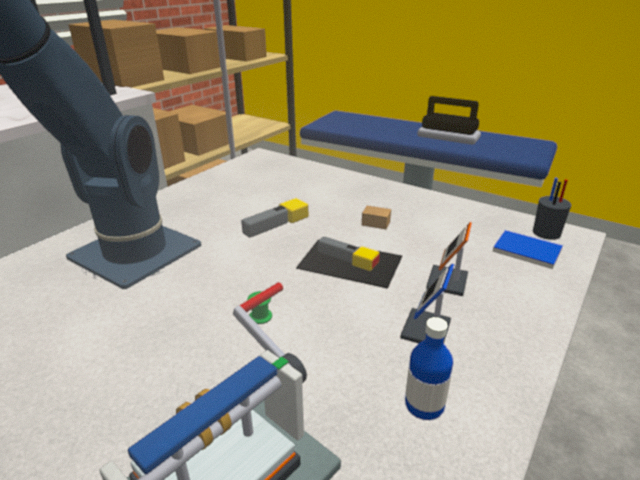

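The top view shows the right-sized scanner on the mat (crop ~(207,320), head toward +x). A bigger look-alike lies off the mat, lower left. The orange stand is at crop (165,135), left of the blue one. The lever's red bar runs (482,252)–(550,264), and the scene view agrees.

```bash
cat > fit.py <<'E'
from h import *
from scipy.optimize import minimize
def box(x0,x1,y0,y1,z0,z1): return np.array([[x,y,z] for x in(x0,x1) for y in(y0,y1) for z in(z0,z1)],float)
SC=[box(-75,25,-15,15,0,34)/1e3,box(25,75,-23,23,0,34)/1e3]
a=.5;up=np.array([np.sin(a),0,np.cos(a)]);nb=np.array([-np.cos(a),0,np.sin(a)])
BD=[np.array([s*.042*np.array([0,1,0])+t*.047*up+d*nb for s in(-1,1) for t in(-1,1) for d in (0,-.006)])]
def place(P,x,y,w,z):
    c,s=np.cos(w),np.sin(w); return P@np.array([[c,-s,0],[s,c,0],[0,0,1]]).T+[x,y,z]
def rend(p,parts,x,y,w,z,S=4):
    m=np.zeros((480*S,640*S),np.uint8)
    for P in parts:
        q=proj(p,place(P,x,y,w,z)); h=cv2.convexHull(((q+.5)*S*16).astype(np.int32)); cv2.fillConvexPoly(m,h,1,shift=4)
    return m
def fit(views,parts,x0,z):
    # views: (picture, bool mask)
    big=[cv2.resize(m.astype(np.uint8),(2560,1920),interpolation=0) for _,m in views]
    def f(v):
        r=0
        for (p,_),b in zip(views,big):
            m=rend(p,parts,*v,z); r+=1-(m&b).sum()/max(1,(m|b).sum())
        return r
    o=minimize(f,x0,method='Nelder-Mead',options=dict(initial_simplex=np.array(x0)+np.vstack([np.zeros(3),np.diag([.015,.015,.12])])))
    return o.x,o.fun/len(views)
def hsv(p,lo,hi,box=None):
    m=cv2.inRange(cv2.cvtColor(p['color'],cv2.COLOR_RGB2HSV),lo,hi)>0
    if box: l,t,w,h=box; k=np.zeros_like(m);k[t:t+h,l:l+w]=1;m&=k
    return m
E
python3 - <<'E'
from fit import *
np.set_printoptions(precision=4,suppress=True)
T=snap('top');S=snap('scene')
def reg(p,k,ctr):
    rs=[r for r in robot.regions_of(p,k) if abs(r['extent'][0]+r['extent'][2]/2-ctr[0])<15 and abs(r['extent'][1]+r['extent'][3]/2-ctr[1])<15]
    print(k,[(round(r['score'],2),np.round(r['extent']),r['region'].sum()) for r in rs[:2]]); return rs[0]['region'] if rs else None
a,b=reg(T,'scanner',(242,252)),reg(S,'scanner',(350,252))
yl=[hsv(T,(20,120,80),(35,255,255),(220,215,50,40)),hsv(S,(20,120,80),(35,255,255),(340,230,50,50))]
x0=np.append(onz(T,242,258,.04)[:2],0.)
print('scanner',x0,fit([(T,a),(S,b)],SC,x0,.006)); print(' top',fit([(T,a)],SC,x0,.006))
print('head',fit([(T,yl[0])],SC[1:],x0,.006))
# orange board incl. ticket: filled hull of orange mask in top
for p,bx in((T,(190,125,65,45)),(S,(420,210,60,70))):
    m=hsv(p,(3,110,60),(17,255,255),bx); print('orange px',m.sum())
    ys,xs=np.nonzero(m); h=cv2.convexHull(np.c_[xs,ys].astype(np.int32)); f=np.zeros((480,640),np.uint8); cv2.fillConvexPoly(f,h,1)
    if p is T: fT=f>0; x0=np.append(onz(p,xs.mean(),ys.mean(),.097)[:2],.2)
    else: fS=f>0
print('board',x0,fit([(T,fT)],BD,x0,.097),fit([(T,fT),(S,fS)],BD,x0,.097))
# red bar
E2=[]
for p,bx in((T,(380,205,60,30)),(S,(225,275,70,40))):
    m=hsv(p,(0,130,60),(6,255,255),bx)|hsv(p,(172,130,60),(180,255,255),bx); ys,xs=np.nonzero(m);print('red',m.sum())
    P=np.c_[xs,ys]+0.; c=P.mean(0); d=np.linalg.svd(P-c,full_matrices=False)[2][0]; t=(P-c)@d
    E2.append((p,[c+d*np.percentile(t,1),c+d*np.percentile(t,99)])); print(E2[-1][1])
def tri(u,v):
    (c1,d1),(c2,d2)=ray(T,*u),ray(S,*v); A=np.c_[d1,-d2]; k=np.linalg.lstsq(A,c2-c1,rcond=None)[0]
    p,q=c1+k[0]*d1,c2+k[1]*d2; return (p+q)/2,np.linalg.norm(p-q)
for i in(0,1):
    for j in(0,1): print('bar',i,j,tri(E2[0][1][i],E2[1][1][j]))
mm=reg(T,'mat',(245,248))
c=lambda u,v:(130+u/1.8605,80+v/1.859)
print('mat corners',[onz(T,*c(*q),.006)[:2] for q in((152,245),(249,227),(280,379),(180,400))])
print('spool',onz(T,*c(412,350),.048)[:2],'tagbox',onz(T,*c(55,340),.04)[:2],'bottlecap',onz(T,*c(441,48),.17)[:2],'big',onz(T,*c(170,510),.04)[:2])
E
```

```text
scanner [(0.97, array([232., 222.,  22.,  62.]), np.int64(959))]
scanner [(0.91, array([320., 235.,  60.,  32.]), np.int64(1142))]
scanner [0.4389 0.2532 0.    ] (array([0.4544, 0.2585, 0.029 ]), np.float64(0.08659005700319022))
 top (array([0.4544, 0.2577, 0.0177]), np.float64(0.055753846153846154))
head (array([0.4535, 0.2595, 0.0245]), np.float64(0.21599999999999997))
orange px 409
orange px 177
board [0.6972 0.3098 0.2   ] (array([0.6883, 0.3071, 0.2314]), np.float64(0.039823253244959944)) (array([0.6898, 0.3077, 0.1743]), np.float64(0.17950188496903174))
red 249
[array([388.1981, 215.141 ]), array([424.9906, 220.5833])]
red 337
[array([280.3225, 285.3391]), array([243.4281, 307.2712])]
bar 0 0 (array([ 0.5359, -0.0862,  0.1659]), np.float64(0.0029442079108422735))
bar 0 1 (array([ 0.5183, -0.113 ,  0.135 ]), np.float64(0.0585222539320866))
bar 1 0 (array([ 0.5437, -0.1401,  0.2016]), np.float64(0.061482296510431966))
bar 1 1 (array([ 0.526 , -0.1653,  0.1688]), np.float64(0.006472252301891991))
mat [(0.84, array([212., 203.,  69.,  92.]), np.int64(3853))]
mat corners [array([0.557, 0.34 ]), array([0.5842, 0.207 ]), array([0.3759, 0.1596]), array([0.3455, 0.2946])]
spool [ 0.4177 -0.0165] tagbox [0.4237 0.4557] bottlecap [ 0.7801 -0.0384] big [0.2049 0.2963]
```

```bash
cat > to.py <<'E'
# usage: to.py x y z yaw_deg : shift (cm) and turn from the current pose; yaw w: tool z=(sin w,-cos w,0), tool y down
import sys
from h import *
from scipy.spatial.transform import Rotation as Ro
def to(x,y,z,w):
    s=robot.state(); R=np.array(s['orientation']); w=np.radians(w)
    zt=np.array([np.sin(w),-np.cos(w),0]); yt=np.array([0,0,-1.]); G=np.c_[np.cross(yt,zt),yt,zt]
    return R.T@(np.array([x,y,z])-s['position'])*100, Ro.from_matrix(R.T@G).as_rotvec()
if __name__=='__main__':
    np.set_printoptions(precision=3,suppress=True); v=list(map(float,sys.argv[1:]))
    s=robot.state(); print(s['clock'],s['position'],s['joint_pos'])
    for i in range(0,len(v),4): print(*to(*v[i:i+4]))
E
python3 to.py .48 -.2 .30 1.2
```

```text
1.25 [ 0.236 -0.632  0.248] [64.755 32.985  1.425 82.341 -0.86  64.686 -3.237]
[-37.989  -5.169 -31.994] [ 0.     0.336 -0.   ]
```

>>> {"api": "drive_tool", "payload": {
  "plan": "-40 -5.2 -31.3 0 0.33 0 8.5;-40 -5.2 -31.3 0 0.33 0 8.5;-40 -5.2 -31.3 0 0.33 0 8.5;-40 -5.2 -31.3 0 0.33 0 8.5;-40 -5.2 -31.3 0 0.33 0 8.5;-40 -5.2 -31.3 0 0.33 0 8.5;-40 -5.2 -31.3 0 0.33 0 8.5;-40 -5.2 -31.3 0 0.33 0 8.5"
}}

```text
clock: 1.92
position: [0.4098, -0.348, 0.2827]
orientation: [[-1.0, 0.001, 0.027], [-0.027, -0.0, -1.0], [-0.001, -1.0, 0.0]]
contact_force: [1.5, -0.9, -0.1]
finger_gap: 0.996
```

>>> {"api": "drive_tool", "payload": {
  "plan": "-7.1 0 -39.8 0 0 0 8.5;-7.1 0 -39.8 0 0 0 8.5;-7.1 0 -39.8 0 0 0 8.5;-7.1 0 -39.8 0 0 0 8.5;-7.1 0 -39.8 0 0 0 8.5;-7.1 0 -39.8 0 0 0 8.5;-7.1 0 -39.8 0 0 0 8.5;-7.1 0 -39.8 0 0 0 8.5"
}}

```text
clock: 2.58
position: [0.4587, -0.0182, 0.2827]
orientation: [[-1.0, 0.001, 0.027], [-0.027, -0.0, -1.0], [-0.001, -1.0, 0.0]]
contact_force: [1.3, -0.7, -0.3]
finger_gap: 0.994
```

```bash
python3 to.py .442 .258 .18 1.2
```

```text
2.5833 [ 0.459 -0.018  0.283] [  0.814  12.669  -5.472 110.241   1.436  57.099 -93.781]
[  0.949  10.263 -27.659] [-0.     0.006 -0.001]
```

>>> {"api": "drive_tool", "payload": {
  "plan": "0.9 10.3 -27.6 0 0 0 8.5;0.9 10.3 -27.6 0 0 0 8.5;0.9 10.3 -27.6 0 0 0 8.5;0.9 10.3 -27.6 0 0 0 8.5;0.9 10.3 -27.6 0 0 0 8.5;0.9 10.3 -27.6 0 0 0 8.5;0.9 10.3 -27.6 0 0 0 8.5;0.9 10.3 -27.6 0 0 0 8.5"
}}

```text
clock: 3.25
position: [0.4401, 0.2633, 0.1773]
orientation: [[-0.999, -0.002, 0.035], [-0.035, 0.003, -0.999], [0.002, -1.0, -0.004]]
contact_force: [-0.2, -0.1, 0.3]
finger_gap: 0.995
```

```bash
python3 - <<'E'
from fit import *
np.set_printoptions(precision=4,suppress=True)
p=snap('wrist'); c=p['color'].copy()
print(robot.state()['position'],robot.state()['joint_pos'])
rs=robot.regions_of(p,'scanner'); print([(round(r['score'],2),r['extent']) for r in rs])
if rs: print(fit([(p,rs[0]['region'])],SC,[.4544,.2585,.02],.006))
for P in SC:
    q=proj(p,place(P,.4544,.2585,.02,.006)); h=cv2.convexHull(q.astype(np.int32)); cv2.polylines(c,[h],True,(255,0,255),1)
cv2.imwrite('pics/w1.png',c[:,:,::-1])
E
```

```text
[0.4407 0.2603 0.1779] [ -27.9537   24.1069  -10.9177  111.79      6.1223   44.6982 -130.3607]
[(0.73, [300.7, 111.5, 62.0, 191.3]), (0.71, [211.4, 396.2, 45.2, 26.2])]
(array([0.4538, 0.2566, 0.0312]), np.float64(0.04701711114536766))
```

View pics/w1.png

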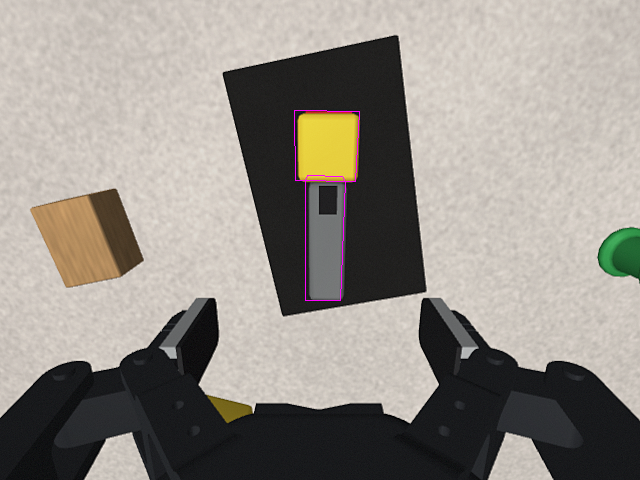

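The wrist view shows the scanner lying under the gripper: yellow head at (328,147), handle down to (325,298). The magenta model overlay agrees to 1–2 px, so I'm descending.

```bash
python3 to.py .442 .257 .06 1.8 .442 .257 .026 1.8
```

```text
3.35 [0.442 0.257 0.179] [ -27.786   24.002  -10.781  111.849    6.139   44.759 -130.26 ]
[-0.062 11.851  0.036] [-0.    -0.001  0.001]
[-0.067 15.251  0.035] [-0.    -0.001  0.001]
```

>>> {"api": "drive_tool", "payload": {
  "plan": "0 4 0 0 0 0 6.5;0 8 0 0 0 0 6.5;0 11 0 0 0 0 6.5;0 13 0 0 0 0 6.5;0 14.5 0 0 0 0 6.5;0 15.3 0 0 0 0 6;0 15.3 0 0 0 0 6;0 15.3 0 0 0 0 6",
  "force": 40
}}

```text
clock: 4.02
position: [0.443, 0.2547, 0.0269]
orientation: [[-1.0, 0.0, 0.026], [-0.026, -0.0, -1.0], [-0.0, -1.0, 0.0]]
contact_force: [0.8, -0.9, 0.3]
finger_gap: 0.704
```

>>> {"api": "drive_tool", "payload": {
  "plan": "0 0 0 0 0 0 5;0 0 0 0 0 0 4;0 0 0 0 0 0 3;0 0 0 0 0 0 2;0 0 0 0 0 0 2;0 0 0 0 0 0 2;0 0 0 0 0 0 2;0 0 0 0 0 0 2",
  "force": 40
}}

```text
clock: 4.68
position: [0.443, 0.2558, 0.0274]
orientation: [[-1.0, 0.002, 0.027], [-0.027, 0.001, -1.0], [-0.002, -1.0, -0.001]]
contact_force: [-0.5, -0.8, 8.0]
finger_gap: 0.345
```

>>> {"api": "drive_tool", "payload": {
  "plan": "0 -0.5 0 0 0 0 2;0 -1.5 0 0 0 0 2;0 -3 0 0 0 0 2;0 -5 0 0 0 0 2;0 -6.5 0 0 0 0 2;0 -7.3 0 0 0 0 2;0 -7.3 0 0 0 0 2;0 -7.3 0 0 0 0 2"
}}

```text
clock: 5.35
position: [0.4425, 0.2554, 0.0996]
orientation: [[-1.0, 0.001, 0.027], [-0.027, 0.0, -1.0], [-0.001, -1.0, -0.0]]
contact_force: [0.5, -0.7, -2.2]
finger_gap: 0.344
```

```bash
python3 - <<'E'
from fit import *
np.set_printoptions(precision=4,suppress=True)
s=robot.state();print(s['position'],s['finger_gap'],s['contact_force'])
p=snap('wrist','w2.png')
m=hsv(p,(3,110,60),(17,255,255)); print(m.sum(),[ (round(r['score'],2),np.round(r['extent'])) for r in robot.look_for(p,'stand_orange')])
ys,xs=np.nonzero(m); print(xs.min(),xs.max(),ys.min(),ys.max()) if len(xs) else 0
print(robot.state()['clock'])
E
python3 to.py .526 .2706 .1004 12.5
```

```text
[0.4425 0.2554 0.0996] 0.34409725690693993 [ 0.5028 -0.7345 -2.2488]
7033 [(0.6, array([172.,   0., 278., 349.]))]
0 371 92 339
5.45
5.45 [0.442 0.255 0.099] [ -28.782   30.584   -9.43   116.718    8.701   33.406 -132.67 ]
[-8.436 -0.185 -1.317] [-0.    -0.191  0.001]
```

View pics/w2.png

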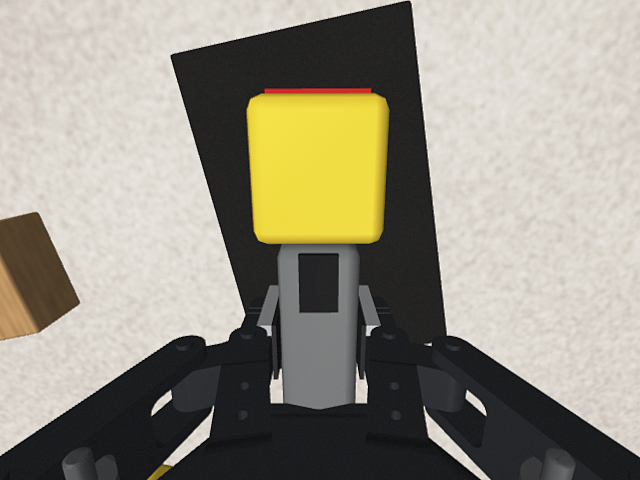

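The scanner hangs straight in the jaws (head 247–388 × 93–243, red window strip at (318,90)). I'll move to the scan pose and measure the board again from there.

>>> {"api": "drive_tool", "payload": {
  "plan": "-2 -0.2 -0.3 0 -0.05 0 2;-4.5 -0.2 -0.6 0 -0.1 0 2;-6 -0.2 -0.9 0 -0.15 0 2;-7.5 -0.2 -1.1 0 -0.19 0 2;-7.5 -0.2 -1.3 0 -0.19 0 2;-7.5 -0.2 -1.3 0 -0.19 0 2"
}}

```text
clock: 5.95
position: [0.5168, 0.2705, 0.0999]
orientation: [[-0.977, -0.002, 0.214], [-0.214, -0.0, -0.977], [0.002, -1.0, 0.0]]
contact_force: [0.6, -0.3, -1.7]
finger_gap: 0.345
```

```bash
cat > chk.py <<'E'
from fit import *
np.set_printoptions(precision=4,suppress=True)
s=robot.state();R=np.array(s['orientation']);P=s['position'];print(s['clock'],P,np.degrees(np.arctan2(R[0,2],-R[1,2])))
w=np.arctan2(R[0,2],-R[1,2]); o=P+[.0108*np.cos(w),.0108*np.sin(w),-.0214]
W=snap('wrist');T=snap('top')
c=W['color'].copy()
for q in SC: cv2.polylines(c,[cv2.convexHull(proj(W,place(q,o[0],o[1],w,o[2])).astype(np.int32))],True,(255,0,255),1)
m=hsv(W,(3,110,60),(17,255,255)); print('orange wrist',m.sum())
# full-resolution ticket/board corners in top
t=hsv(T,(3,110,60),(17,255,255),(190,125,65,45)); ys,xs=np.nonzero(t)
h=cv2.convexHull(np.c_[xs,ys].astype(np.int32)); f=np.zeros((480,640),np.uint8); cv2.fillConvexPoly(f,h,1)
b=fit([(T,f>0)],BD,[.689,.307,.2],.097); print('board',b)
g=hsv(W,(100,0,0),(100,0,0))
cv2.polylines(c,[cv2.convexHull(proj(W,place(BD[0],*b[0],.097)).astype(np.int32))],True,(0,255,255),1)
tc=cv2.resize(T['color'][110:260,185:335],(480,480),interpolation=2)
cv2.imwrite('pics/c%d.png'%W['shot'],np.hstack([cv2.resize(c,(480,360)),tc[:360]])[:,:,::-1] if 0 else cv2.resize(np.hstack([c,tc]),(800,343))[:,:,::-1]); print('pics/c%d.png'%W['shot'])
E
python3 chk.py
```

```text
5.95 [0.5168 0.2705 0.0999] 12.361579925328972
orange wrist 8213
board (array([0.688 , 0.3066, 0.239 ]), np.float64(0.03468780971258667))
pics/c7.png
```

View pics/c7.png

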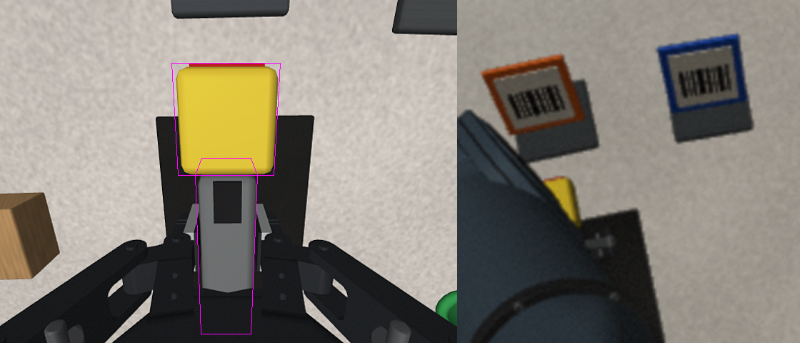

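```bash
python3 - <<'E'
from fit import *
np.set_printoptions(precision=4,suppress=True)
p=snap('wrist'); g=cv2.cvtColor(p['color'],cv2.COLOR_RGB2GRAY)
m=(g<110)[:40,200:440]; n,l,st,_=cv2.connectedComponentsWithStats(m.astype(np.uint8)); i=1+np.argmax(st[1:,4]); print(st[i])
k=l==i; ys,xs=np.nonzero(k); cols=[c for c in range(240) if k[:,c].any()]; c0,c1=cols[0],cols[-1]
e=[(c+200,np.nonzero(k[:,c])[0].max()) for c in range(c0+12,c1-11)]; a,b=np.polyfit(*zip(*e),1)
L,Rr=(c0+200,a*(c0+200)+b),(c1+201,a*(c1+201)+b); print(L,Rr)
for z in (0,.008,.012):
    A,B=onz(p,*L,z),onz(p,*Rr,z); d=A-B; print(z,A,B,'width',np.linalg.norm(d),'yaw',np.degrees(np.arctan2(-d[0],d[1])),'mid',(A+B)/2)
s=robot.state();print(s['position'])
E
```

```text
[  40    0  166   24 3664]
(240, np.float64(23.441621908208667)) (406, np.float64(19.662372090001703))
0 [0.6369 0.3426 0.    ] [0.6593 0.2497 0.    ] width 0.09551509369709786 yaw 13.60109022304281 mid [0.6481 0.2961 0.    ]
0.008 [0.6351 0.3405 0.008 ] [0.6568 0.251  0.008 ] width 0.092137672093695 yaw 13.6010902230428 mid [0.6459 0.2958 0.008 ]
0.012 [0.6342 0.3395 0.012 ] [0.6555 0.2516 0.012 ] width 0.09044896129199359 yaw 13.601090223042828 mid [0.6448 0.2956 0.012 ]
[0.5158 0.2703 0.1006]
```

```bash
python3 to.py .5266 .2675 .1004 13.6
```

```text
6.1 [0.516 0.27  0.101] [ -23.941   35.059  -12.87   105.937   11.371   40.355 -120.837]
[-0.997  0.02   0.505] [-0.    -0.021  0.002]
```

>>> {"api": "drive_tool", "payload": {
  "plan": "-0.5 0 0.3 0 -0.01 0 2;-0.8 0 0.5 0 -0.02 0 2;-1 0 0.5 0 -0.02 0 2;-1 0 0.5 0 -0.02 0 2;-1 0 0.5 0 -0.02 0 2;-1 0 0.5 0 -0.02 0 2;-1 0 0.5 0 -0.02 0 2;-1 0 0.5 0 -0.02 0 2"
}}

```text
clock: 6.77
position: [0.5277, 0.2678, 0.1013]
orientation: [[-0.972, -0.0, 0.235], [-0.235, -0.0, -0.972], [0.0, -1.0, -0.0]]
contact_force: [-0.6, 0.5, -1.3]
finger_gap: 0.342
```

>>> {"api": "drive_tool", "payload": {
  "plan": "0 0 0 0 0 0 2;0 0 0 0 0 0 2;0 0 0 0 0 0 2;0 0 0 0 0 0 2;0 0 0 0 0 0 2;0 0 0 0 0 0 2;0 0 0 0 0 0 2;0 0 0 0 0 0 2"
}}

```text
clock: 7.43
position: [0.5279, 0.2677, 0.1013]
orientation: [[-0.972, 0.0, 0.235], [-0.235, 0.0, -0.972], [-0.0, -1.0, -0.0]]
contact_force: [-0.3, -0.5, -0.3]
finger_gap: 0.341
```

```bash
python3 - <<'E'
from fit import *
np.set_printoptions(precision=4,suppress=True)
s=robot.state();R=np.array(s['orientation']);P=s['position'];w=np.arctan2(R[0,2],-R[1,2]);print(s['clock'],P,np.degrees(w))
p=snap('scene'); c=p['color'].copy(); o=P+[.0108*np.cos(w),.0108*np.sin(w),-.0214]
q=proj(p,place(np.array([[75,0,18],[155,0,18],[-75,0,34],[75,0,34.]])/1e3,o[0],o[1],w,o[2]))
for a,b in((0,1),(2,3)): cv2.line(c,tuple(int(v) for v in q[a]),tuple(int(v) for v in q[b]),(255,0,255),1)
cv2.imwrite('pics/s2.png',cv2.resize(c[190:340,330:530],(800,600),interpolation=2)[:,:,::-1]); print(q)
E
```

```text
7.4333 [0.5279 0.2677 0.1013] 13.563743262006513
[[415.9157 238.0718]
 [453.4879 244.5931]
 [350.2474 220.4139]
 [416.627  231.6544]]
```

View pics/s2.png

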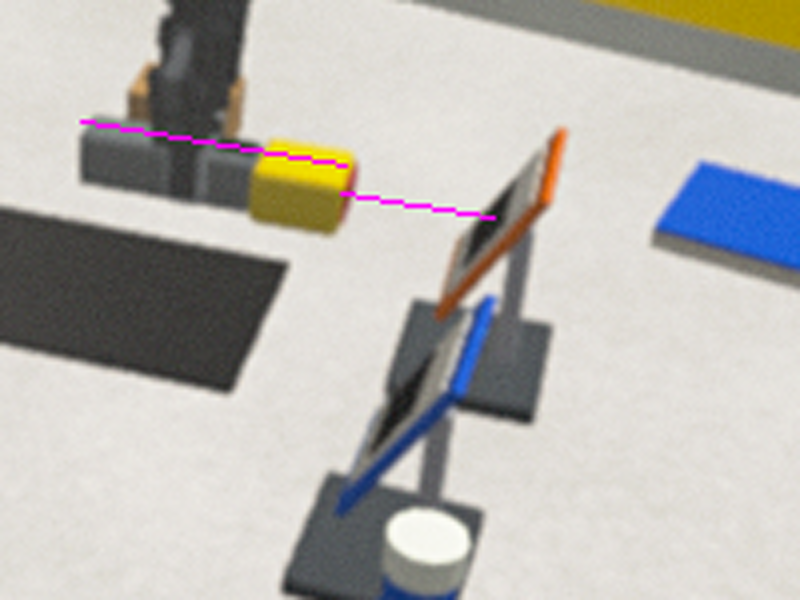

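The scanner is level and the aim line runs from the red window (345,195) to the ticket's middle (495,218). I'll hold a little longer, then carry it back.

>>> {"api": "drive_tool", "payload": {
  "plan": "0 0 0 0 0 0 2;0 0 0 0 0 0 2;0 0 0 0 0 0 2;0 0 0 0 0 0 2;0 0 0 0 0 0 2;0 0 0 0 0 0 2;0 0 0 0 0 0 2"
}}

```text
clock: 8.07
position: [0.5279, 0.2677, 0.1013]
orientation: [[-0.972, -0.0, 0.235], [-0.235, 0.0, -0.972], [0.0, -1.0, -0.0]]
contact_force: [-0.3, -0.2, -1.7]
finger_gap: 0.343
```

```bash
python3 to.py .453 .2495 .1 12.5 .453 .2495 .029 12.5
```

```text
8.0667 [0.528 0.268 0.101] [ -22.945   35.612  -13.24   104.539   11.688   41.17  -119.056]
[7.708 0.126 0.015] [0.    0.019 0.   ]
[7.708 7.226 0.015] [0.    0.019 0.   ]
```

>>> {"api": "drive_tool", "payload": {
  "plan": "1.5 0 0 0 0.01 0 2;4 0 0 0 0.02 0 2;6 0.5 0 0 0.02 0 2;7.5 1.5 0 0 0.02 0 2;7.7 3 0 0 0.02 0 2;7.7 4.5 0 0 0.02 0 2;7.7 5.5 0 0 0.02 0 2;7.7 6 0 0 0.02 0 2"
}}

```text
clock: 8.73
position: [0.4528, 0.2495, 0.0402]
orientation: [[-0.977, -0.001, 0.215], [-0.215, -0.001, -0.977], [0.001, -1.0, 0.0]]
contact_force: [-0.1, 0.1, -1.3]
finger_gap: 0.342
```

>>> {"api": "drive_tool", "payload": {
  "plan": "0 0.4 0 0 0 0 2;0 0.7 0 0 0 0 2;0 0.9 0 0 0 0 2;0 1.1 0 0 0 0 2;0 1.2 0 0 0 0 2;0 1.2 0 0 0 0 2;0 1.2 0 0 0 0 2"
}}

```text
clock: 9.32
position: [0.4531, 0.2497, 0.0294]
orientation: [[-0.977, 0.0, 0.215], [-0.215, 0.0, -0.977], [-0.0, -1.0, -0.0]]
contact_force: [-0.5, -0.2, -1.5]
finger_gap: 0.346
```

>>> {"api": "drive_tool", "payload": {
  "plan": "0 0.1 0 0 0 0 2;0 0.2 0 0 0 0 2;0 0.2 0 0 0 0 2;0 0.2 0 0 0 0 2"
}}

```text
clock: 9.65
position: [0.4532, 0.2498, 0.0274]
orientation: [[-0.977, 0.0, 0.215], [-0.215, 0.0, -0.977], [-0.0, -1.0, -0.0]]
contact_force: [-0.2, 0.7, 1.2]
finger_gap: 0.343
```

>>> {"api": "drive_tool", "payload": {
  "plan": "0 0 0 0 0 0 3.2;0 0 0 0 0 0 3.5;0 0 0 0 0 0 4;0 0 0 0 0 0 5;0 0 0 0 0 0 6;0 0 0 0 0 0 6;0 0 0 0 0 0 6;0 0 0 0 0 0 6"
}}

```text
clock: 10.32
position: [0.4531, 0.2497, 0.0272]
orientation: [[-0.977, 0.0, 0.215], [-0.215, 0.0, -0.977], [-0.0, -1.0, -0.0]]
contact_force: [-0.5, -0.1, -0.1]
finger_gap: 0.706
```

>>> {"api": "drive_tool", "payload": {
  "plan": "0 -1 0 0 0 0 6;0 -2.5 0 0 0 0 6;0 -5 0 0 0 0 6;0 -8 0 0 0 0 6;0 -12 0 0 0 0 6;0 -16 0 0 0 0 6;0 -20 0 0 0 0 6;0 -24 0 0 0 0 6"
}}

```text
clock: 10.98
position: [0.4523, 0.2493, 0.2702]
orientation: [[-0.977, 0.0, 0.215], [-0.215, 0.0, -0.977], [-0.0, -1.0, -0.0]]
contact_force: [1.2, 0.1, 0.3]
finger_gap: 0.706
```

```bash
python3 - <<'E'
from fit import *
np.set_printoptions(precision=4,suppress=True)
p=snap('wrist'); rs=robot.regions_of(p,'scanner'); print([(round(r['score'],2),r['extent']) for r in rs])
for r in rs[:2]: print(fit([(p,r['region'])],SC,[.463,.252,.22],.006))
E
python3 to.py .53 -.12 .27 82.8
```

```text
[(0.97, [168.8, 332.0, 142.7, 79.8]), (0.71, [297.4, 120.4, 45.5, 146.6]), (0.62, [508.9, 256.4, 62.5, 53.7])]
(array([0.463, 0.252, 0.22 ]), np.float64(1.0))
(array([0.4643, 0.2516, 0.2233]), np.float64(0.05689800158290459))
11.0833 [0.455 0.251 0.274] [ -22.202   18.497  -16.128  103.466    6.027   58.23  -118.248]
[ 0.662  0.293 37.875] [-0.003 -1.228 -0.011]
```

The scanner lies on the mat at (0.464, 0.252) and the gripper is clear. Next is the lever.

>>> {"api": "drive_tool", "payload": {
  "plan": "0.6 0.3 37.5 0 -1.22 0 6;0.6 0.3 37.5 0 -1.22 0 6;0.6 0.3 37.5 0 -1.22 0 6;0.6 0.3 37.5 0 -1.22 0 6;0.6 0.3 37.5 0 -1.22 0 6;0.6 0.3 37.5 0 -1.22 0 6;0.6 0.3 37.5 0 -1.22 0 6;0.6 0.3 37.5 0 -1.22 0 6"
}}

```text
clock: 11.75
position: [0.5137, -0.0494, 0.2654]
orientation: [[-0.423, 0.0, 0.906], [-0.906, -0.0, -0.423], [-0.0, -1.0, 0.0]]
contact_force: [1.1, 0.7, 0.2]
finger_gap: 0.702
```

```bash
python3 to.py .52 -.12 .27 82.8
```

```text
11.75 [ 0.514 -0.049  0.265] [ 16.014  19.382 -21.472 104.135   8.24   57.994 -33.779]
[ 6.131 -0.459  3.563] [-0.    -0.312 -0.   ]
```

>>> {"api": "drive_tool", "payload": {
  "plan": "6.1 -0.5 3.6 0 -0.31 0 6;6.1 -0.5 3.6 0 -0.31 0 6;6.1 -0.5 3.6 0 -0.31 0 6;6.1 -0.5 3.6 0 -0.31 0 6;6.1 -0.5 3.6 0 -0.31 0 6"
}}

```text
clock: 12.17
position: [0.52, -0.118, 0.27]
orientation: [[-0.136, -0.0, 0.991], [-0.991, 0.001, -0.136], [-0.001, -1.0, -0.0]]
contact_force: [-0.3, 0.7, 0.6]
finger_gap: 0.703
```

```bash
python3 - <<'E'
from fit import *
np.set_printoptions(precision=4,suppress=True)
p=snap('wrist','w3.png');S=snap('scene')
print(robot.state()['position'])
for n,q in(('w',p),('s',S)):
    print(n,[(round(r['score'],2),r['extent']) for r in robot.look_for(q,'lever_grip')])
m=hsv(p,(0,130,60),(6,255,255))|hsv(p,(172,130,60),(180,255,255)); n,l,st,_=cv2.connectedComponentsWithStats(m.astype(np.uint8)); i=1+np.argmax(st[1:,4]); print(st[i])
k=(l==i).astype(np.uint8); (c,wh,a)=cv2.minAreaRect(np.argwhere(k)[:,::-1].astype(np.float32)); B=cv2.boxPoints((c,wh,a)); print(c,wh,a)
for z in(.163,.167,.171):
    e=sorted([((B[j]+B[(j+1)%4])/2,np.linalg.norm(B[j]-B[(j+1)%4])) for j in range(4)],key=lambda t:t[1])[:2]
    A,C=onz(p,*e[0][0],z),onz(p,*e[1][0],z); print(z,A,C,np.linalg.norm(A-C),onz(p,*c,z))
E
```

```text
[ 0.5203 -0.1169  0.2701]
w [(0.83, [323.1, 199.8, 171.1, 127.6])]
s [(0.71, [177.0, 284.5, 128.5, 165.3])]
[ 325  196   23  118 2491]
(336.0, 254.5) (117.0, 22.0) 90.0
0.163 [ 0.5357 -0.0867  0.163 ] [ 0.525  -0.1748  0.163 ] 0.08871225178278166 [ 0.5306 -0.1285  0.163 ]
0.167 [ 0.5356 -0.086   0.167 ] [ 0.5251 -0.1726  0.167 ] 0.0871900924972788 [ 0.5306 -0.1271  0.167 ]
0.171 [ 0.5354 -0.0854  0.171 ] [ 0.5252 -0.1704  0.171 ] 0.08566793321177592 [ 0.5306 -0.1257  0.171 ]
```

View pics/w3.png

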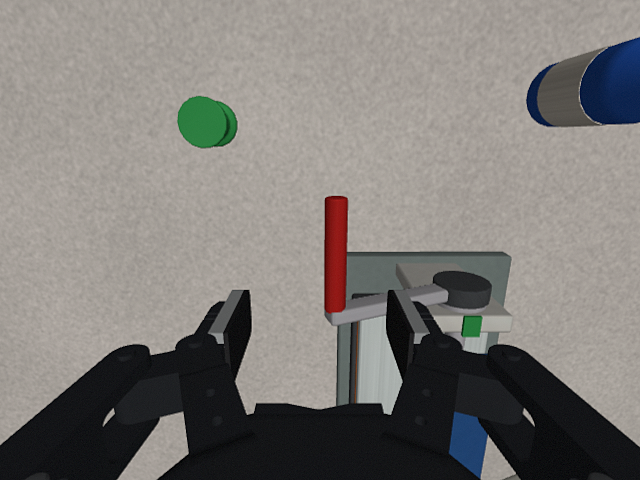

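The wrist view shows the red bar upright at (336,196–314), aligned with the jaws and with the steel arm at its lower end. It measures about (0.531, -0.127, 0.168), which agrees with the first triangulation. Descending onto it.

```bash
python3 to.py .531 -.123 .167 82.8
```

```text
12.3667 [ 0.52  -0.117  0.27 ] [ 24.95   20.896 -24.237 101.322   9.74   59.84  -10.383]
[ 0.465 10.305  1.129] [-0.    -0.007 -0.   ]
```

>>> {"api": "drive_tool", "payload": {
  "plan": "0.5 2 1.1 0 0 0 6;0.5 4 1.1 0 0 0 6;0.5 6 1.1 0 0 0 6;0.5 8 1.1 0 0 0 6;0.5 9.5 1.1 0 0 0 6;0.5 10.3 1.1 0 0 0 6;0.5 10.3 1.1 0 0 0 6"
}}

```text
clock: 12.95
position: [0.5299, -0.1238, 0.1654]
orientation: [[-0.132, -0.003, 0.991], [-0.991, 0.001, -0.132], [-0.0, -1.0, -0.003]]
contact_force: [-0.2, -0.2, -0.5]
finger_gap: 0.702
```

>>> {"api": "drive_tool", "payload": {
  "plan": "0 0 0 0 0 0 4;0 0 0 0 0 0 2.5;0 0 0 0 0 0 1;0 0 0 0 0 0 1;0 0 0 0 0 0 1;0 0 0 0 0 0 1;0 0 0 0 0 0 1;0 0 0 0 0 0 1",
  "force": 60
}}

```text
clock: 13.62
position: [0.5309, -0.1246, 0.1672]
orientation: [[-0.133, 0.001, 0.991], [-0.991, -0.0, -0.133], [-0.0, -1.0, 0.001]]
contact_force: [-0.8, 0.7, 4.6]
finger_gap: 0.163
```

>>> {"api": "drive_tool", "payload": {
  "plan": "0 -0.77 0.37 0 0 0 1;0 -1.52 0.81 0 0 0 1;0 -2.23 1.3 0 0 0 1;0 -2.9 1.83 0 0 0 1;0 -3.54 2.42 0 0 0 1;0 -4.13 3.05 0 0 0 1;0 -4.68 3.72 0 0 0 1;0 -5.17 4.43 0 0 0 1"
}}

```text
clock: 14.28
position: [0.5663, -0.1293, 0.2186]
orientation: [[-0.133, -0.019, 0.991], [-0.991, 0.001, -0.133], [0.001, -1.0, -0.019]]
contact_force: [-40.6, 8.0, 31.8]
finger_gap: 0.163
```

```bash
python3 - <<'E'
from h import *
s=robot.state();R=np.array(s['orientation']);print(s['clock'],s['position'],'tool force',R.T@s['contact_force'],s['finger_gap'])
P=s['position']; zt=R[:,2]; d0=(P-np.array([.5309,-.1246,.1672]))@zt; print('along',d0,'r',np.hypot(.1095-d0,P[2]+.002-.12),'phi',np.arctan2(P[2]+.002-.12,.1095-d0))
E
```

```text
14.2833 [ 0.56625096 -0.12929069  0.21858537] tool force [ -2.52856264 -30.97932132 -41.89837245] 0.16336571163684205
along 0.03469648417314016 r 0.12535143726149328 phi 0.9313511051663024
```

The lever is moving, but the commanded arc runs inside the true circle: the outward force is about 50 N. The measured points fit the bar sitting about 8 mm lower in the jaws, with the rest angle near 0. I'll correct the arc and continue.

>>> {"api": "drive_tool", "payload": {
  "plan": "0 0.05 -0.5 0 0 0 1;0 0 -0.8 0 0 0 1;0 -0.49 -0.16 0 0 0 1;0 -0.8 0.3 0 0 0 1;0 -1.14 0.85 0 0 0 1;0 -1.4 1.35 0 0 0 1;0 -1.68 1.92 0 0 0 1;0 -1.68 1.92 0 0 0 1"
}}

```text
clock: 14.95
position: [0.5908, -0.1327, 0.2369]
orientation: [[-0.133, -0.007, 0.991], [-0.991, 0.0, -0.133], [0.001, -1.0, -0.007]]
contact_force: [-19.6, 3.4, 20.5]
finger_gap: 0.161
```

```bash
cat > lev.py <<'E'
from h import *
np.set_printoptions(precision=4,suppress=True)
s=robot.state();R=np.array(s['orientation']);P=s['position'];zt=np.array([.991,-.133,0]);al=(P-[.5309,-.1246,.1672])@zt
print(s['clock'],P,'along',al,'F xzt',R.T@s['contact_force'],s['finger_gap'],'ypress',(P-[.5309,-.1246,.1672])@[.133,.991,0])
a,h=.1125-al,P[2]-.126; print('r',np.hypot(a,h),'phi',np.arctan2(h,a))
E
python3 lev.py
```

```text
14.95 [ 0.5908 -0.1327  0.2369] along 0.06047014223467344 F xzt [ -0.7266 -20.3135 -20.0627] 0.16051151467475358 ypress -1.5190786064727712e-05
r 0.12247244028765047 phi 1.1320232215906982
```

>>> {"api": "drive_tool", "payload": {
  "plan": "0 -0.3 0.15 0 0 0 1;0 -0.55 0.7 0 0 0 1;0 -0.74 1.27 0 0 0 1;0 -0.92 1.85 0 0 0 1;0 -1.06 2.42 0 0 0 1;0 -1.17 3 0 0 0 1;0 -1.26 3.6 0 0 0 1;0 -1.32 4.2 0 0 0 1"
}}

```text
clock: 15.62
position: [0.6338, -0.1385, 0.2511]
orientation: [[-0.133, -0.003, 0.991], [-0.991, -0.0, -0.133], [0.001, -1.0, -0.003]]
contact_force: [-9.6, -1.9, 2.8]
finger_gap: 0.154
```

```bash
python3 lev.py
```

```text
15.6167 [ 0.6338 -0.1385  0.2511] along 0.10387481574820008 F xzt [ 3.1631 -2.7902 -9.2746] 0.1541496481548041 ypress -0.0001150069828319393
r 0.1254133313264058 phi 1.5019679334407217
```

```bash
python3 - <<'E'
from h import *
np.set_printoptions(precision=4,suppress=True)
T=snap('top'); S=snap('scene'); W=snap('wrist')
a=cv2.cvtColor(cv2.imread('pics/top1.png'),cv2.COLOR_BGR2HSV)
w=cv2.cvtColor(cv2.imread('pics/w3.png'),cv2.COLOR_BGR2HSV)
zt=np.array([.991,-.133,0]);o=np.array([.5309,-.1246,.1672])
def c(h,bx):
    l,t,W_,H=bx; m=cv2.inRange(h,(45,100,50),(85,255,255)); k=np.zeros_like(m);k[t:t+H,l:l+W_]=1; ys,xs=np.nonzero(m*k); return xs.mean()+0,ys.mean(),len(xs)
g=c(a,(425,160,35,30)); 
for z in(.147,.15): X=onz(T,*g[:2],z); print('top green',g,z,X,'along',(X-o)@zt)
m=cv2.cvtColor(S['color'],cv2.COLOR_RGB2HSV)
s=cv2.cvtColor(cv2.imread('pics/scene1.png'),cv2.COLOR_BGR2HSV); g=c(s,(268,352,30,20))
for z in(.147,.15): X=onz(S,*g[:2],z); print('scene green',g,z,X,'along',(X-o)@zt)
v=np.hstack([cv2.resize(S['color'][230:430,150:350],(400,400),interpolation=2),cv2.resize(W['color'],(400,300))[[*range(300)]+[299]*100]])
cv2.imwrite('pics/lv1.png',v[:,:,::-1]); print(proj(S,np.array([.5309,-.1246,.12])+zt*.1127),robot.state()['position'])
E
```

```text
top green (np.float64(440.4791666666667), np.float64(174.625), 48) 0.147 [ 0.6316 -0.2084  0.147 ] along 0.1109427720036603
top green (np.float64(440.4791666666667), np.float64(174.625), 48) 0.15 [ 0.6309 -0.2076  0.15  ] along 0.11016221121635654
scene green (np.float64(279.9809523809524), np.float64(362.3047619047619), 105) 0.147 [ 0.6309 -0.2053  0.147 ] along 0.10981899163198486
scene green (np.float64(279.9809523809524), np.float64(362.3047619047619), 105) 0.15 [ 0.6329 -0.2076  0.15  ] along 0.1121140884740985
[[314.9289 352.0054]] [ 0.6353 -0.1388  0.2507]
```

View pics/lv1.png

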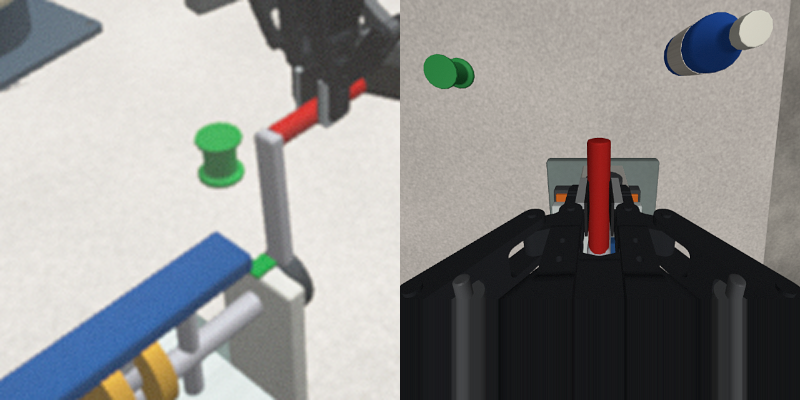

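The scene view shows the lever almost upright, its arm from (270,135) down to the hub at (290,270) beside the green mark. The green mark puts the shaft at about 0.112 m along the press x axis and the bar is at 0.105, so about 6.5 mm remains.

>>> {"api": "drive_tool", "payload": {
  "plan": "0 0 0.2 0 0 0 1;0 0 0.4 0 0 0 1;0 -0.02 0.6 0 0 0 1;0 -0.02 0.65 0 0 0 1;0 -0.02 0.65 0 0 0 1;0 -0.02 0.65 0 0 0 1;0 -0.02 0.65 0 0 0 1"
}}

```text
clock: 16.35
position: [0.6406, -0.1395, 0.2508]
orientation: [[-0.133, -0.002, 0.991], [-0.991, -0.0, -0.133], [0.0, -1.0, -0.002]]
contact_force: [-12.2, 2.4, 15.8]
finger_gap: 0.158
```

```bash
python3 lev.py; python3 - <<'E'
from h import *
S=snap('scene'); zt=np.array([.991,-.133,0]); yt=np.array([.133,.991,0]); o=np.array([.5309,-.1246,.12])
S4=4; crop=(255,280,60,100); c=cv2.resize(S['color'][crop[1]:crop[1]+crop[3],crop[0]:crop[0]+crop[2]],None,fx=6,fy=6,interpolation=2)
# arm edges by row: light grey, low saturation, brightness contrast to the floor
g=cv2.cvtColor(S['color'],cv2.COLOR_RGB2GRAY).astype(int)
for v in range(304,356,6): print(v,g[v,274:302])
for q in(1.46,1.571,1.68):
    ln=[o+zt*.112-yt*.039+r*(-np.cos(q)*zt+np.array([0,0,np.sin(q)])) for r in(.03,.115)]
    e=proj(S,np.array(ln)); print(q,e.round(1).tolist()); p=((e-crop[:2]+.5)*6).astype(int)
    cv2.line(c,tuple(map(int,p[0])),tuple(map(int,p[1])),(255,0,255) if q==1.571 else (0,160,255),1)
cv2.imwrite('pics/lv2.png',c[:,:,::-1])
E
```

```text
16.35 [ 0.6406 -0.1395  0.2508] along 0.11067097630572832 F xzt [ -0.7353 -15.7656 -12.4886] 0.15765188511252234 ypress -0.00014447077672125646
r 0.12480045423650024 phi 1.5561402168742575
304 [227 227 228 228 230 218 173 120 113 111 116 111 117 121 134 137 139 133
 138 139 160 192 217 233 235 232 234 234]
310 [231 232 235 234 236 230 207 138 108 108 112 109 117 109 113 123 129 138
 134 140 170 218 230 231 227 227 230 232]
316 [236 233 235 233 229 232 218 160 117 109 116 109 110 115 113 116 126 132
 133 136 157 205 229 233 230 230 232 232]
322 [236 233 233 234 232 234 234 201 132 106 109 112 109 111 114 111 120 130
 137 136 142 200 236 236 233 230 231 232]
328 [234 233 234 233 231 230 233 220 162 116 109 110 112 111 110 113 117 127
 132 131 142 183 222 234 234 233 233 230]
334 [233 232 234 236 235 236 235 226 178 123 103 111 115 109 108 114 111 123
 127 136 133 161 208 231 231 231 228 230]
340 [235 233 233 230 232 229 232 233 217 148 111 109 114 112 111 111 114 119
 127 130 133 147 194 232 236 234 233 234]
346 [227 227 229 233 232 233 233 236 221 175 122 104 106 110 111 110 110 116
 119 127 129 137 182 228 234 232 230 233]
352 [230 232 234 233 230 228 230 232 231 207 135 106 107 109 109 106 109 111
 120 123 128 135 164 216 230 232 230 230]
1.46 [[293.6, 349.6], [286.3, 298.5]]
1.571 [[295.3, 350.6], [293.1, 302.1]]
1.68 [[297.0, 351.8], [300.1, 306.5]]
```

View pics/lv2.png

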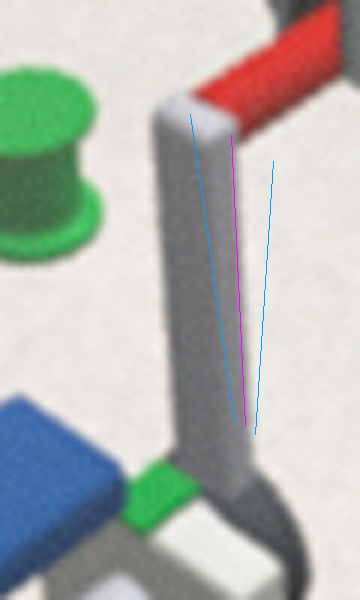

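The arm in the picture slopes 0.062 px/row; upright would be 0.045, so it is about 0.01–0.02 rad short. I'll nudge it 2 mm further and raise it slightly to relieve the vertical load.

>>> {"api": "drive_tool", "payload": {
  "plan": "0 -0.1 0.1 0 0 0 1;0 -0.2 0.2 0 0 0 1;0 -0.2 0.2 0 0 0 1;0 -0.2 0.2 0 0 0 1;0 -0.2 0.2 0 0 0 1;0 -0.2 0.2 0 0 0 1;0 -0.2 0.2 0 0 0 1;0 -0.2 0.2 0 0 0 1"
}}

```text
clock: 17.07
position: [0.6413, -0.1396, 0.251]
orientation: [[-0.133, -0.006, 0.991], [-0.991, 0.0, -0.133], [0.0, -1.0, -0.006]]
contact_force: [-12.6, 1.8, 5.7]
finger_gap: 0.153
```

```bash
python3 lev.py; cat > slope.py <<'E'
from h import *
S=snap('scene'); g=cv2.cvtColor(S['color'],cv2.COLOR_RGB2GRAY).astype(float)
r=[]
for v in range(310,353):
    x=np.arange(274,306); y=g[v,274:306]; i=np.where((y[:-1]>170)&(y[1:]<=170))[0]; j=np.where((y[:-1]<=185)&(y[1:]>185))[0]
    if len(i) and len(j):
        i,j=i[0],j[-1]; r.append((v,x[i]+(y[i]-170)/(y[i]-y[i+1]),x[j]+(185-y[j])/(y[j+1]-y[j])))
r=np.array(r); zt=np.array([.991,-.133,0]); yt=np.array([.133,.991,0]); o=np.array([.5309,-.1246,.12])
def box(q):
    u=-np.cos(q)*zt+[0,0,np.sin(q)]
    return [np.ptp(e[:,0])/np.ptp(e[:,1])*np.sign((e[1,0]-e[0,0])*(e[1,1]-e[0,1])) for b in(-.006,.006) for e in [proj(S,np.array([o+zt*.112-yt*(.039)+s*u for s in(.03,.11)]))]][0]
print(len(r),'slopes L,R',np.polyfit(r[:,0],r[:,1],1)[0],np.polyfit(r[:,0],r[:,2],1)[0])
for q in(1.5,1.54,1.571,1.6): print(q,box(q))
E
python3 slope.py
```

```text
17.0667 [ 0.6413 -0.1396  0.251 ] along 0.11136127261746938 F xzt [ -0.0954  -5.6398 -12.7748] 0.15306959869708717 ypress -0.00017575547291753035
r 0.12499229122913721 phi 1.5616858198657555
43 slopes L,R 0.06692089611652745 0.048231205499541685
1.5 0.10980114448777008
1.54 0.07412973178247774
1.571 0.045234737933280346
1.6 0.017094628070211018
```

>>> {"api": "drive_tool", "payload": {
  "plan": "0 -0.05 0.1 0 0 0 1;0 -0.1 0.25 0 0 0 1;0 -0.1 0.25 0 0 0 1;0 -0.1 0.25 0 0 0 1;0 -0.1 0.25 0 0 0 1;0 -0.1 0.25 0 0 0 1;0 -0.1 0.25 0 0 0 1;0 -0.1 0.25 0 0 0 1"
}}

```text
clock: 17.78
position: [0.643, -0.1398, 0.251]
orientation: [[-0.133, -0.008, 0.991], [-0.991, 0.001, -0.133], [0.0, -1.0, -0.009]]
contact_force: [-12.8, 3.0, 1.8]
finger_gap: 0.155
```

```bash
python3 lev.py; python3 slope.py|head -1
```

```text
17.7833 [ 0.643  -0.1398  0.251 ] along 0.11308105719860254 F xzt [ -1.2896  -1.647  -13.0834] 0.15486242094586783 ypress -0.00018150853807052998
r 0.12504358522738712 phi 1.5754431808394573
43 slopes L,R 0.053253212439024276 0.035254280915325176
```

The arm slope now averages 0.044 against 0.045 for upright. Last checks, then I hand in.

```bash
python3 - <<'E'
from fit import *
np.set_printoptions(precision=4,suppress=True)
T=snap('top')
for k in ['scanner','bottle','spool','tagbox']:
    print(k,[(round(r['score'],2),np.round(r['extent'])) for r in robot.look_for(T,k)[:2]])
E
python3 lev.py; python3 -c "
from rig import robot; robot.job_done(); print(robot.state()['clock'])"; python3 lev.py; python3 slope.py|head -1
```

```text
scanner [(0.8, array([179., 336.,  85.,  35.])), (0.62, array([228., 218.,  30.,  61.]))]
bottle [(0.6, array([351., 100.,  23.,  37.])), (0.34, array([195., 132.,  55.,  47.]))]
spool [(0.7, array([342., 258.,  17.,  19.])), (0.48, array([400., 150.,  47.,  36.]))]
tagbox [(0.89, array([143., 251.,  34.,  28.]))]
18.0833 [ 0.643  -0.1398  0.251 ] along 0.11307243130535247 F xzt [ -0.4343  -1.6512 -13.6341] 0.155084062593105 ypress -0.00019024523409136732
r 0.12504446286429827 phi 1.5753741648823592
the job is handed in; nothing more can be done
the job is handed in; nothing more can be done
the job is handed in; nothing more can be done
the job is handed in; nothing more can be done
```

The job is done and handed in at about 18 s of the 54 s allowed.

- **Scan:** I picked up the correctly sized scanner and aimed it level at the middle of the orange ticket from about 8 cm. I held it there for over 1 s. The interface gives no signal that the ticket was actually read.
- **Put back:** I laid the scanner on its mat and let go. A wrist-camera fit put it at (0.464, 0.252) m, well inside the mat.
- **Lever:** I swung it to straight up and finished with the gripper still holding it. The picture gave an arm angle of 1.572 rad and the tool position 1.575 rad, against 1.571 for upright. The steady load was about 13 N. These readings are from just before hand-in, because the interface answers nothing after it.
- **Bystanders:** The final top view showed the bottle, spool and tag box where they started, to within 2 px.

**Not perfect:** partway through the swing my arc was slightly off, and the wrist force rose to about 52 N (the limit is 120 N). The bar sat lower in the jaws than I had measured; I corrected the arc and the load fell.

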